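# Sweep stray fittings into the catch tray

## Task

Tidy up the green mat: with your fingertips, sweep the three stray small parts (the brass hex nut, the grey hex nut and the black bush) along the mat, through the open side of the white catch tray, until each is wholly inside it. Push them gently; do not pinch them or pick them up. Leave the spanner, the roll of tape and the tape measure where they are.

Things in the scene. Friction and masses are not known exactly. Their poses are not given: they have to be found in the camera images.
- tray: White three-sided sheet-metal catch tray, fixed on the mat. Origin: centre of its inside, at mat level; z up. Inside 150 mm wide (x -75 to 75) and 160 mm deep (y -80 at the mouth to +80 at the back wall). Side and back walls 30 mm high, 3 mm thick; the -y side is fully open. The thin floor is level with the mat: no lip. Parts start 60 to 270 mm before the mouth, within 45 mm of x = 0, 70 mm apart.
- mat: Dark green rubber mat, fixed, 470 x 620 mm (x, y), 3 mm thick: its top is at z = 0.003. Everything named here lies on it. Origin: centre of its underside.
- brass_nut: Loose brass hex nut, 25 x 28 mm, 14 mm high, lying flat on the mat; about 30 g. Origin: centre of its underside; z up.
- grey_nut: Loose grey hex nut, 21 x 24 mm, 11 mm high, lying flat on the mat; about 20 g. Origin: centre of its underside; z up.
- black_bush: Loose black round bush (short cylinder), 31 mm in diameter, 23 mm high, standing on its flat end on the mat; about 20 g. Origin: centre of its underside; z up.
- spanner: Bystander: loose bright combination spanner lying flat on the mat on the robot's side of the lane, 22 x 153 mm, 8 mm high, its length along its own y and roughly along the tray's y. Origin: centre of its underside.
- tape_roll: Bystander: loose roll of tan packing tape lying flat, 94 x 92 mm, 48 mm high, on the far side of the lane. Origin: centre of its underside.
- tape_measure: Bystander: loose yellow and black tape measure, 38 x 87 mm, 60 mm high, on the far side of the lane. Origin: centre of its underside.
Not all that is in view belongs to the job. Of the things that look like the black_bush, take the one that is farthest from the robot's base at the start.

How it is judged:
By the outcome, as a careful person would: the job done as asked, in the order asked, and still so for the second after the job is handed in, with the robot touching nothing.
It also fails if it takes over 67 s, if anything falls off the work surface, if the arm or the gripper's body presses on something with over 40 N, if the wrist force passes 120 N, or if a joint passes its speed limit or range.

## Robot

A 6-joint arm with a two-finger parallel gripper is mounted at the origin on a cart in front of the work surface, level with it; the furniture and walls round the work are solid. World frame = base frame: x ahead of the robot, y to its left, z up, the work surface at z = 0. Lengths are in m, angles in degrees, forces in N, time in s.
With the tool pointing down it reaches from about 0.3 to 0.75 m from the base axis. Payload 8.5 kg.
Tool frame: the origin (TCP) lies midway between the tips of the shut fingers; the grasp point (between the pads) lies 19 mm behind it (env.tcp_to_grasp is the z of the grasp point in the tool frame, in m); z points along the fingers, y is the line along which they close (so a half turn about z gives the same grasp; the last joint's range is limited). The gripper opens to 85 mm and grips with 20 to 120 N. Pads are 22 mm wide; open, the fingers measure 114 mm over their backs; the gripper's body (76 mm by 85 mm) begins 54 mm behind the grasp point. The pads swing forward as they close: fully open they stand 13 mm farther back than shut.
Start: joints at [-83.726, 21.807, 74.336, -0, 83.858, -12.336], TCP at [0.176, -0.521, 0.231] pointing down, gripper open.
Joint ranges: [-178.18, 178.18], [-50.72, 133.34], [12.68, 142.11], [-81.47, 261.47], [9.98, 163.14], [-165.26, 165.26]. Speed limits (degrees/s): [136.94, 136.94, 180, 180, 180, 180].

## Interface

Orientations are given as a 3x3 rotation matrix whose columns are the frame's x, y, z axes.
In Python, from rig import env, imaging, job, models gives the robot as it stands. The module is installed in compiled form; this text tells all that it offers.
- The arm moves only by the tool jog_arm, never from a script. Its argument "plan" is text: rows parted by semicolons, each of 7 numbers parted by spaces: the turn, a rotation vector about the tool's x, y, z in degrees, then the shift along the tool's x, y, z in cm, then the closure in counts, from 0 (fully open) to 255 (shut). In form: rx ry rz x y z claw; .... A call has 1 to 10 rows; each row shifts and turns the commanded pose from where the row before left it, along the tool's axes as they then stand; what a row does not reach is not made up. A row lasts 1/12 s, in which the tool goes at most 41.7 mm and 7.16 degrees, less where a joint would pass 70% of its speed; a pose out of reach is approached as far as the arm can. A call with a gripper value outside its range is refused whole. The fingers move at their own pace and stop on an object; "grip_force" is the grip in N (left out, the last holds). Time passes only in rows, so rows that do not move let the fingers close. It gives the time, the measured TCP pose, the force, the opening and the grip force at its end, in the units of the state.
- env.observe(): the state, without advancing time (a new reading comes with each control period).
- imaging.get_image(name): name is "scene" or "top" or "wrist"; returns a dict with "pixels" (420x560x3 uint8, red, green, blue), "depth" (420x560 float32, m along the optical axis (not along the pixel's ray), 0 where there is no reading), "fov_y" (degrees; the focal length in pixels is half the picture's height over the tangent of half this angle, whatever the lens; pixels are square), "cx", "cy" (the principal point, pixels), "distortion" ([k1, k2, p1, p2, k3] as OpenCV has them; the pictures are not rectified), "world_from_camera" (4x4, takes a point from camera to world coordinates). Camera axes: x right, y down, z forward; pixel columns grow to the right and rows downward; lengths in m; the calibration is good to about 2 mm. A picture is of the moment at which its call begins.
- job.close_job(): hands the job in; it is judged then, once.
Trained networks look in the newest picture that a camera, given by its name, has taken for a name from the list of things; names that differ only in an ending like _2 or _b are one class to them, and where a whole thing is asked for, a point or a joint stands for the part that bears it (a point fixed in the world has none). Each returns a list of dicts, best first, with "confidence" (0 to 1); they miss things now and then, are a little off and sometimes report something else, mostly with a low value. They report only what shows in the picture. A call takes as long as a camera call. They do not tell look-alikes from the thing itself.
- models.outline_of(camera, query): "region" (420x560 bool, what is visible of it) and "bbox" ([centre column, centre row, width, height] in pixels, round what is visible of it).
- models.tip_of(camera, query): "at" ([column, row] in pixels: a listed point, or the origin of a listed thing).
The state is a dict: "time_s": time; "q": joint angles; "qvel": joint speeds; "joint_efforts": joint torques, N m; "position": TCP position; "tool_rot": TCP orientation; "ft_force": force on the tool from outside, world axes, zero at the start; "wrist_torque": the same for the moment, N m; "grip_width": finger opening in m; "gripper_force": force on a finger pad.
Only numpy, scipy, OpenCV 4.12 (cv2) and the standard library are available. Lean on these libraries where they do the work, as an engineer would, in place of code of your own. Each camera call takes 0.05 s, during which the arm holds its last target. There are 200 camera calls.

## Working session

There is one attempt and no reset: what is moved stays moved. The work goes in short steps, Python scripts to look and compute and a tool call to move; the robot and the scene stay as the last step left them, time stands still between calls to the robot, and variables do not carry over. Pictures are saved under pics/ and viewed, at most 10 in all, crops included, and the job is handed in when it is done.

Besides the shell and the picture viewer there is one more tool, called after ">>>" as name(argument=value, ...) on one line, values as JSON. jog_arm: Moves the arm, as the interface text tells. Its arguments: {"type":"object","properties":{"plan":{"type":"string"},"grip_force":{"type":"number"}},"required":["plan"]}

```bash
mkdir -p pics
cat > h.py <<'E'
import numpy as np, cv2
from rig import env, imaging, job, models
def K(im):
    f=im["pixels"].shape[0]/2/np.tan(np.radians(im["fov_y"])/2)
    return np.array([[f,0,im["cx"]],[0,f,im["cy"]],[0,0,1.]])
def ray(im,uv):
    n=cv2.undistortPoints(np.array(uv,float).reshape(-1,1,2),K(im),np.array(im["distortion"],float)).reshape(-1,2)
    return np.c_[n,np.ones(len(n))]
def onplane(im,uv,z):
    T=np.array(im["world_from_camera"]); d=ray(im,uv)@T[:3,:3].T; o=T[:3,3]
    return o+d*((z-o[2])/d[:,2])[:,None]
def bydepth(im,uv):
    uv=np.array(uv,float).reshape(-1,2); T=np.array(im["world_from_camera"])
    z=im["depth"][uv[:,1].astype(int),uv[:,0].astype(int)]
    return (ray(im,uv)*z[:,None])@T[:3,:3].T+T[:3,3]
def save(im,name,crop=None,s=1):
    p=im["pixels"][:,:,::-1]
    if crop: p=p[crop[1]:crop[3],crop[0]:crop[2]]
    cv2.imwrite("pics/"+name,cv2.resize(p,None,fx=s,fy=s,interpolation=cv2.INTER_CUBIC))
def project(im,P):
    T=np.linalg.inv(np.array(im["world_from_camera"])); r,_=cv2.Rodrigues(T[:3,:3])
    return cv2.projectPoints(np.array(P,float).reshape(-1,1,3),r,T[:3,3],K(im),np.array(im["distortion"],float))[0].reshape(-1,2)
E
python3 - <<'E'
from h import *
np.set_printoptions(precision=3,suppress=True)
im=imaging.get_image("top"); save(im,"top0.png",s=1.4)
H={"brass_nut":.017,"grey_nut":.014,"black_bush":.026,"spanner":.011,"tape_roll":.051,"tape_measure":.063,"tray":.003}
for q in H:
    for d in models.outline_of("top",q)[:4]:
        b=d["bbox"]; print(q,round(d["confidence"],2),np.round(b,1),onplane(im,[b[:2]],H[q])[0])
print(np.array(im["world_from_camera"])); s=env.observe(); print(s["position"],s["tool_rot"],s["time_s"])
im=imaging.get_image("scene"); save(im,"scene0.png",s=1.4)
E
```

```text
brass_nut 0.51 [344.5 266.7   3.7   6.4] [ 0.473 -0.075  0.017]
black_bush 0.43 [318.8 240.9  12.2  17.9] [ 0.542 -0.008  0.026]
spanner 0.56 [292.4 296.1  45.2  18.1] [0.397 0.063 0.011]
tape_roll 0.76 [275.5 175.6  33.   38.6] [0.713 0.103 0.051]
tape_roll 0.22 [330.5 189.4  33.7  24.5] [ 0.675 -0.04   0.051]
tape_measure 0.95 [329.5 190.   37.3  19.6] [ 0.672 -0.036  0.063]
tape_measure 0.24 [221.3 230.9  73.7  71.4] [0.57  0.243 0.063]
tray 0.92 [223.4 232.4  71.7  71.7] [0.568 0.248 0.003]
[[-0.011 -0.998  0.062  0.529]
 [-1.     0.012  0.022  0.042]
 [-0.023 -0.061 -0.998  1.234]
 [ 0.     0.     0.     1.   ]]
[ 0.176 -0.521  0.231] [[ 0.948  0.319 -0.   ]
 [ 0.319 -0.948  0.   ]
 [ 0.    -0.    -1.   ]] 0.4
```

View pics/top0.png

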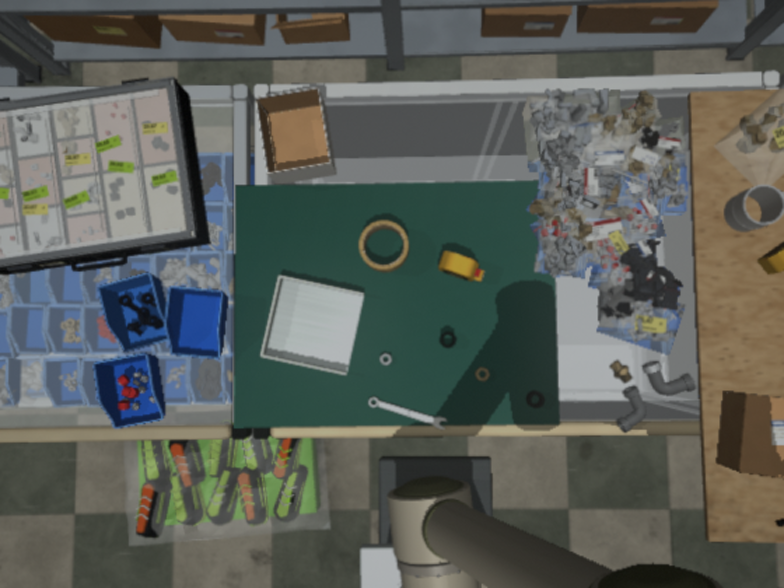

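View pics/scene0.png

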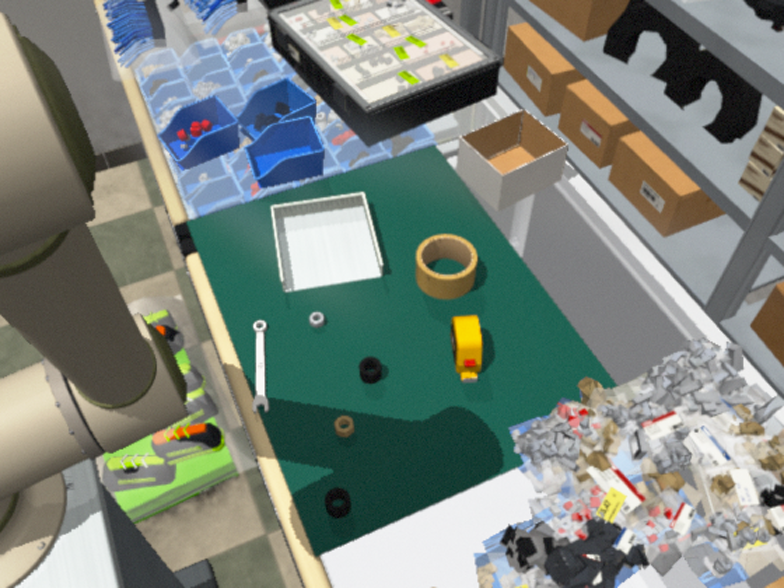

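In the top picture the tray is at (312,325), mouth facing right. The grey nut is at (385,359), the brass nut at (482,374) and the spanner at (405,411). The two bush-like things are at (447,338) and (535,399). The first is farther from the base, about 0.54 m against 0.45 m, so I take it as the target. I'll confirm it in a crop and measure accurately.

Run:
```python
from h import *
np.set_printoptions(precision=4,suppress=True)
im=imaging.get_image("top"); save(im,"crop1.png",(170,180,410,310),3.3)
h,w=im["depth"].shape
vv,uu=np.mgrid[180:310,160:410]; uv=np.c_[uu.ravel(),vv.ravel()]
P=bydepth(im,uv); px=im["pixels"][uv[:,1],uv[:,0]].astype(int)
m=models.outline_of("top","tray")[0]["region"][uv[:,1],uv[:,0]]
fl=m&(P[:,2]<.014); wl=m&(P[:,2]>.02)
for n,k in (("floor",fl),("wall",wl),("all",m)):
    print(n,k.sum(),np.median(P[k,2]),cv2.minAreaRect(P[k,:2].astype(np.float32)*1000))
mat=(px[:,1]>px[:,0]+20)&(px[:,0]<60)
print("mat z",np.median(P[mat,2]))
for n,c,z in (("brass",(344.3,267.1),.017),("grey",(275,256.4),.014),("bush",(319,241),.026),("decoy",(382,285),.026)):
    g=px[:,0]*0+px[:,1]-px[:,0]  # greenness
    near=np.hypot(uv[:,0]-c[0],uv[:,1]-c[1])<14
    bg=np.median(px[near],axis=0)
    k=near&(P[:,2]>.003+ (z-.003)*.55)
    cc=uv[k].mean(0) if k.any() else c
    print(n,k.sum(),cc,onplane(im,[cc],z)[0],P[k].mean(0), onplane(im,[c],z)[0])
im2=imaging.get_image("scene")
for q,z in (("brass_nut",.003),("grey_nut",.003),("black_bush",.003)):
    for cam,i in (("scene",im2),("top",im)):
        for d in models.tip_of(cam,q)[:3]: print(q,cam,round(d["confidence"],2),d["at"],onplane(i,[d["at"]],z)[0])
```

```text
floor 3388 0.004103459723467817 ((568.9544677734375, 251.05694580078125), (174.7885284423828, 157.1114501953125), 77.55823516845703)
wall 363 0.03298345856365659 ((557.80126953125, 185.77125549316406), (292.3428039550781, 158.12969970703125), 77.64375305175781)
all 3788 0.004461028990923044 ((557.5169677734375, 189.7491455078125), (300.0110778808594, 160.53033447265625), 77.78089904785156)
mat z 0.003214003420770495
brass 59 [344.4237 266.6271] [ 0.4737 -0.0752  0.017 ] [ 0.4761 -0.0708  0.0577] [ 0.4724 -0.0748  0.017 ]
grey 42 [275.6905 256.1905] [0.5029 0.1065 0.014 ] [0.504  0.1049 0.0432] [0.5024 0.1083 0.014 ]
bush 76 [320.3421 241.6579] [ 0.5401 -0.0123  0.026 ] [ 0.5391 -0.0079  0.1055] [ 0.5419 -0.0088  0.026 ]
decoy 90 [382.5333 285.5111] [ 0.4243 -0.1723  0.026 ] [ 0.4268 -0.1674  0.0526] [ 0.4256 -0.1709  0.026 ]
brass_nut scene 0.54 [244.5, 308.0] [ 0.4677 -0.0773  0.003 ]
brass_nut top 0.59 [223.4, 232.3] [0.5685 0.2478 0.003 ]
brass_nut top 0.41 [345.5, 266.0] [ 0.4747 -0.0794  0.003 ]
grey_nut scene 0.62 [247.8, 307.0] [ 0.4741 -0.0779  0.003 ]
grey_nut scene 0.39 [224.6, 230.7] [0.4972 0.1072 0.003 ]
grey_nut top 0.52 [277.1, 256.9] [0.5007 0.1033 0.003 ]
grey_nut top 0.43 [328.1, 190.8] [ 0.6774 -0.0364  0.003 ]
black_bush scene 0.5 [241.3, 359.1] [ 0.4249 -0.1681  0.003 ]
black_bush scene 0.49 [262.9, 272.3] [ 0.5298 -0.0197  0.003 ]
black_bush top 0.48 [317.6, 239.1] [ 0.5473 -0.0061  0.003 ]
black_bush top 0.44 [273.5, 178.9] [0.7119 0.1111 0.003 ]
black_bush top 0.42 [382.2, 283.6] [ 0.4274 -0.1756  0.003 ]
```

View pics/crop1.png

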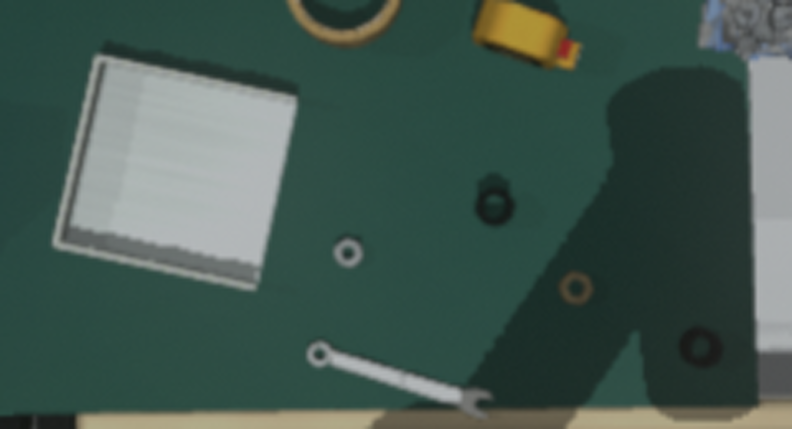

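The crop confirms two similar black rings, at (495,206) and (700,347). The first is the one farther from the base, so it is the target. The grey nut is at (348,252) and the brass nut at (575,288). The tray corners are (97,57), (55,245), (257,288) and (297,97).

```bash
cat >> h.py <<'E'
def crop2px(p,o=(170,180),s=3.3): return (np.array(p,float)+.5)/s+np.array(o)-.5
E
python3 - <<'E'
from h import *
np.set_printoptions(precision=4,suppress=True)
im=imaging.get_image("top")
C=onplane(im,crop2px([(97,57),(55,245),(257,288),(297,97)]),.033)[:,:2]
print(C, np.linalg.norm(np.diff(C,axis=0,append=C[:1]),axis=1))
# model outer corners (tray frame): back far-left.. tray x = right of y
M=np.array([(78,83),(-78,83),(-78,-80),(78,-80)])/1000.
best=None
mc,cc=M.mean(0),C.mean(0); Hh=(M-mc).T@(C-cc); U,S,V=np.linalg.svd(Hh); R=V.T@np.diag([1,np.linalg.det(V.T@U.T)])@U.T; t=cc-R@mc
print("R",R,"t",t,"yaw",np.degrees(np.arctan2(R[1,0],R[0,0])),"res",(M@R.T+t-C)*1000)
np.savez("tray.npz",R=R,t=t)
for n,p,z in (("grey",(348,252),.014),("brass",(575,288),.017),("bush",(495,206),.026),("decoy",(700,347),.026),("sp1",(315,354),.011),("sp2",(492,405),.011),("meas",(578,60),.04),("meas2",(480,35),.06),("roll",(345,42),.05)):
    w=onplane(im,crop2px([p]),z)[0,:2]; print(n,w,"tray mm",(R.T@(w-t))*1000)
E
```

```text
[[0.662  0.3072]
 [0.512  0.3405]
 [0.4761 0.1795]
 [0.6278 0.1467]] [0.1537 0.1649 0.1552 0.1641]
R [[ 0.9769  0.2135]
 [-0.2135  0.9769]] t [0.5692 0.242 ] yaw -12.329714563918627 res [[ 1.047  -0.7417]
 [-1.2963 -0.7092]
 [-0.2191  0.9695]
 [ 0.4684  0.4813]]
grey [0.5034 0.108 ] tray mm [ -35.6539 -144.9563]
brass [ 0.4729 -0.0738] tray mm [ -26.6104 -329.0619]
bush [ 0.539  -0.0105] tray mm [  24.4758 -253.1082]
decoy [ 0.4262 -0.1703] tray mm [ -51.6511 -433.3815]
sp1 [0.4218 0.1355] tray mm [-121.2348 -135.5355]
sp2 [ 0.3801 -0.0062] tray mm [-131.7319 -282.9091]
meas [ 0.6538 -0.0773] tray mm [ 150.8623 -293.8714]
meas2 [0.6724 0.0007] tray mm [ 152.3688 -213.6981]
roll [0.6695 0.107 ] tray mm [ 126.8793 -110.5128]
```

>>> jog_arm(plan="0 0 -7 0 0 0 213;0 0 -7 0 0 0 213;0 0 -7 0 0 0 213;0 0 -7 0 0 0 213;0 0 -7 0 0 0 213;0 0 -7 0 0 0 213;0 0 -7 0 0 0 213;0 0 -7 0 0 0 213;0 0 -3.1 0 0 0 213;0 0 0 0 0 0 213", grip_force=20)

```text
time_s: 1.78
position: [0.1755, -0.5212, 0.2313]
tool_rot: [[0.211, 0.977, -0.0], [0.977, -0.211, 0.0], [0.0, -0.0, -1.0]]
ft_force: [0.0, -0.5, 0.1]
grip_width: 0.0137
gripper_force: 0.0
```

```bash
cat >> h.py <<'E'
def where():
    s=env.observe(); d=np.load("tray.npz"); R,t=d["R"],d["t"]; p=np.array(s["position"]); T=np.array(s["tool_rot"])
    print("t",s["time_s"],"tray",R.T@(p[:2]-t)*1000,"z",p[2]*1000,"toolx in tray",R.T@T[:2,0],"width",s["grip_width"]*1000,"F",np.array(s["ft_force"]))
    return s
def go(xt,yt,z):
    s=env.observe(); d=np.load("tray.npz"); R,t=d["R"],d["t"]
    w=np.r_[t+R@(np.array([xt,yt])/1000),z/1000]; print("shift cm",np.array(s["tool_rot"]).T@(w-np.array(s["position"]))*100)
E
python3 - <<'E'
from h import *
np.set_printoptions(precision=3,suppress=True)
where(); go(-36,-193,60)
E
```

```text
t 1.7833 tray [-221.6   -829.682] z 231.3219157162982 toolx in tray [-0.003  1.   ] width 13.66037630970192 F [ 0.016 -0.473  0.124]
shift cm [63.62  18.722 17.136]
```

>>> jog_arm(plan="0 0 0 3 0.9 0 213;0 0 0 3.2 0.95 0 213;0 0 0 3.2 0.95 0 213;0 0 0 3.2 0.95 0 213;0 0 0 3.2 0.95 0 213;0 0 0 3.2 0.95 0 213;0 0 0 3.2 0.95 0 213;0 0 0 3.2 0.95 0 213;0 0 0 3.2 0.95 0 213;0 0 0 3.2 0.95 0 213")

```text
time_s: 2.62
position: [0.336, -0.2291, 0.2315]
tool_rot: [[0.216, 0.976, 0.0], [0.976, -0.216, -0.0], [-0.0, 0.0, -1.0]]
ft_force: [1.3, -0.2, -0.9]
grip_width: 0.0143
gripper_force: 0.0
```

>>> jog_arm(plan="0 0 0 3.2 0.95 0.5 213;0 0 0 3.2 0.95 1 213;0 0 0 3.2 0.95 1 213;0 0 0 3.2 0.95 1.5 213;0 0 0 3.2 0.95 1.5 213;0 0 0 3.2 0.95 1.5 213;0 0 0 3.2 0.95 1.5 213;0 0 0 3.2 0.9 1.5 213;0 0 0 3.2 0.9 1 213;0 0 0 2 0.8 1 213")

```text
time_s: 3.45
position: [0.4921, 0.0533, 0.1106]
tool_rot: [[0.214, 0.977, -0.0], [0.977, -0.214, 0.0], [0.0, -0.0, -1.0]]
ft_force: [-0.5, -0.0, 0.4]
grip_width: 0.0139
gripper_force: 0.0
```

Run:
```python
from h import *
np.set_printoptions(precision=3,suppress=True)
where(); go(-36,-193,40)
im=imaging.get_image("wrist"); save(im,"w1.png",s=1.2)
d=np.load("tray.npz")
for c,(q,z) in [(c,a) for c in("wrist",) for a in (("grey_nut",.003),("black_bush",.003),("brass_nut",.003))]:
  for e in models.tip_of(c,q)[:3]:
    w=onplane(im,[e["at"]],z)[0,:2]; print(q,round(e["confidence"],2),e["at"],d["R"].T@(w-d["t"])*1000)
```

```text
t 3.45 tray [ -34.994 -200.839] z 110.58776358148589 toolx in tray [0. 1.] width 13.915903374333531 F [-0.486 -0.048  0.361]
shift cm [ 0.781 -0.099  7.059]
grey_nut 0.97 [280.3, 141.8] [ -35.202 -147.511]
brass_nut 0.58 [288.2, 336.7] [ -27.916 -331.592]
```

View pics/w1.png

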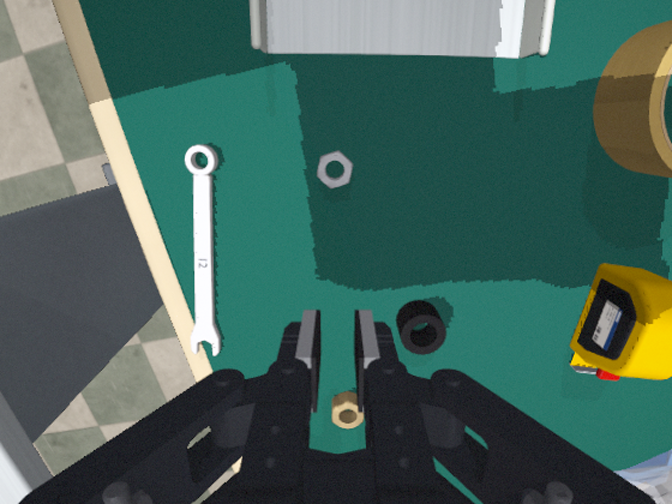

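The wrist picture shows the grey nut ahead at (335,169), the tray mouth at (400,50), the bush at (421,327) and the brass nut between the fingers at (347,410). All match the earlier measurement. I'll descend and sweep the grey nut.

>>> jog_arm(plan="0 0 0 0 0 1.5 213;0 0 0 0 0 1.5 213;0 0 0 0 0 1.5 213;0 0 0 0 0 1.5 213;0 0 0 0 0 1.5 213;0 0 0 0 0 1.2 213;0 0 0 0 0 0.8 213;0 0 0 0 0 0.5 213;0 0 0 0 0 0.3 213;0 0 0 0 0 0 213")

```text
time_s: 4.48
position: [0.4915, 0.0502, 0.0084]
tool_rot: [[0.214, 0.977, 0.0], [0.977, -0.214, -0.0], [-0.0, 0.0, -1.0]]
ft_force: [-0.4, -0.5, 0.6]
grip_width: 0.0142
gripper_force: 0.0
```

Run:
```python
from h import *
np.set_printoptions(precision=3,suppress=True)
where(); go(-35,17,7)
```

```text
t 4.4833 tray [ -34.944 -203.933] z 8.398840758540503 toolx in tray [0. 1.] width 14.15697644344586 F [-0.351 -0.501  0.579]
shift cm [22.093 -0.008  0.139]
```

>>> jog_arm(plan="0 0 0 0.5 0 0.1 213;0 0 0 0.8 0 0 213;0 0 0 0.8 0 0 213;0 0 0 0.5 0 0 213;0 0 0 0.5 0 0 213;0 0 0 0.5 0 0 213;0 0 0 0.5 0 0 213;0 0 0 0.7 0 0 213;0 0 0 0.9 0 0 213;0 0 0 0.9 0 0 213")

```text
time_s: 5.32
position: [0.5057, 0.1159, 0.0073]
tool_rot: [[0.213, 0.977, -0.0], [0.977, -0.213, 0.0], [0.0, -0.0, -1.0]]
ft_force: [-0.1, -0.1, -0.9]
grip_width: 0.0143
gripper_force: 0.1
```

>>> jog_arm(plan="0 0 0 0.9 0 0 213;0 0 0 0.9 0 0 213;0 0 0 0.9 0 0 213;0 0 0 0.9 0 0 213;0 0 0 0.9 0 0 213;0 0 0 0.9 0 0 213;0 0 0 0.9 0 0 213;0 0 0 0.9 0 0 213;0 0 0 0.9 0 0 213;0 0 0 0.7 0 0 213")

```text
time_s: 6.15
position: [0.5245, 0.2021, 0.0073]
tool_rot: [[0.213, 0.977, 0.0], [0.977, -0.213, 0.0], [0.0, 0.0, -1.0]]
ft_force: [-0.5, 1.2, -0.6]
grip_width: 0.0136
gripper_force: 0.2
```

```bash
cat >> h.py <<'E'
def look(cam="wrist"):
    im=imaging.get_image(cam); d=np.load("tray.npz")
    for q in ("grey_nut","black_bush","brass_nut"):
        for e in models.tip_of(cam,q)[:3]:
            w=onplane(im,[e["at"]],.003)[0,:2]; print(q,round(e["confidence"],2),np.round(e["at"]),d["R"].T@(w-d["t"])*1000)
    return im
E
python3 - <<'E'
from h import *
np.set_printoptions(precision=3,suppress=True)
where(); go(-35,17,7); save(look(),"w2.png")
E
```

```text
t 6.15 tray [-35.155 -48.534] z 7.300928546414738 toolx in tray [-0.001  1.   ] width 13.570244811340517 F [-0.502  1.173 -0.555]
shift cm [6.553 0.022 0.031]
grey_nut 0.61 [280. 238.] [-35.42  -30.894]
grey_nut 0.42 [357. 176.] [0.592 0.9  ]
```

View pics/w2.png

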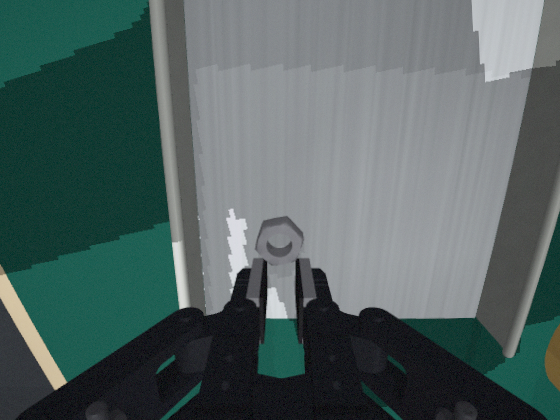

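The grey nut sits at (279,240), centred in front of the fingertips and already past the tray mouth. I'll push on another 6 cm, then back off and lift.

>>> jog_arm(plan="0 0 0 0.8 0 0 213;0 0 0 0.8 0 0 213;0 0 0 0.8 0 0 213;0 0 0 0.8 0 0 213;0 0 0 0.8 0 0 213;0 0 0 0.8 0 0 213;0 0 0 0.6 0 0 213;0 0 0 0.4 0 0 213;0 0 0 0.2 0 0 213;0 0 0 0 0 0 213")

```text
time_s: 7.18
position: [0.537, 0.2601, 0.0073]
tool_rot: [[0.213, 0.977, -0.0], [0.977, -0.213, 0.0], [0.0, -0.0, -1.0]]
ft_force: [0.8, 1.3, 0.3]
grip_width: 0.0143
gripper_force: 0.0
```

>>> jog_arm(plan="0 0 0 -1 0 0 213;0 0 0 -1 0 0 213;0 0 0 0 0 -2 213;0 0 0 0 0 -3 213;0 0 0 0 0 -3 213;0 0 0 -3.5 0 -2 213;0 0 0 -4 0.5 0 213;0 0 0 -4 0.5 0 213;0 0 0 -4 0.5 0 213;0 0 0 0 0 0 213")

```text
time_s: 8.02
position: [0.5136, 0.079, 0.1075]
tool_rot: [[0.219, 0.976, -0.001], [0.976, -0.219, -0.002], [-0.002, -0.0, -1.0]]
ft_force: [1.0, -0.0, -0.3]
grip_width: 0.0142
gripper_force: 0.0
```

Run:
```python
from h import *
np.set_printoptions(precision=3,suppress=True)
where(); go(24,-305,100); im=look(); save(im,"w3.png")
look("top")
```

```text
t 8.0167 tray [ -19.493 -171.167] z 107.46401783870871 toolx in tray [0.006 1.   ] width 14.19311905559258 F [ 1.02  -0.006 -0.326]
shift cm [-13.357   4.426   0.768]
grey_nut 0.31 [331. 294.] [  25.273 -253.144]
black_bush 0.6 [329. 294.] [  23.276 -252.908]
brass_nut 0.85 [274. 361.] [ -26.961 -329.428]
grey_nut 0.4 [209. 242.] [-34.828  38.453]
grey_nut 0.24 [225. 234.] [-6.969  0.801]
black_bush 0.65 [319. 238.] [  36.188 -250.797]
black_bush 0.55 [380. 279.] [ -39.468 -431.531]
brass_nut 0.63 [345. 264.] [ -18.775 -332.97 ]
```

View pics/w3.png

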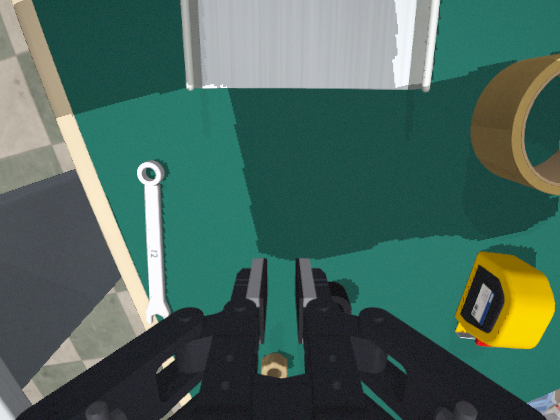

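The wrist picture shows the bush just behind the right finger at (340,295) and the brass nut at (275,365). The spanner, tape roll and tape measure haven't moved, and the top camera puts the grey nut well inside the tray. Next I go behind the bush.

>>> jog_arm(plan="0 0 0 -2 0.7 0 213;0 0 0 -3 1 0 213;0 0 0 -3 1 0 213;0 0 0 -3 1 0 213;0 0 0 -2.4 0.7 0 213;0 0 0 0 0 0 213;0 0 0 0 0 1.5 213;0 0 0 0 0 1.5 213;0 0 0 0 0 1.5 213;0 0 0 0 0 0 213")

```text
time_s: 9.25
position: [0.5276, -0.0532, 0.06]
tool_rot: [[0.212, 0.977, -0.005], [0.977, -0.212, 0.002], [0.001, -0.005, -1.0]]
ft_force: [-0.3, 0.6, -0.5]
grip_width: 0.014
gripper_force: 0.0
```

Run:
```python
from h import *
np.set_printoptions(precision=3,suppress=True)
where(); go(24,-305,7.5);look()
```

```text
t 9.25 tray [  22.467 -297.31 ] z 59.963673805951174 toolx in tray [-0.002  1.   ] width 13.975051268678216 F [-0.282  0.609 -0.493]
shift cm [-0.773  0.177  5.245]
black_bush 0.72 [191. 388.] [ -52.693 -438.67 ]
black_bush 0.7 [283. 168.] [  23.442 -254.815]
brass_nut 0.72 [210. 275.] [ -28.179 -331.403]
```

>>> jog_arm(plan="0 0 0 -0.7 0.1 0.8 213;0 0 0 0 0 1 213;0 0 0 0 0 1 213;0 0 0 0 0 1 213;0 0 0 0 0 0.7 213;0 0 0 0 0 0.4 213;0 0 0 0 0 0.2 213;0 0 0 0 0 0.1 213;0 0 0 0 0 0 213;0 0 0 0 0 0 213")

```text
time_s: 10.28
position: [0.5286, -0.0618, 0.0106]
tool_rot: [[0.213, 0.977, 0.001], [0.977, -0.213, -0.0], [-0.0, 0.001, -1.0]]
ft_force: [1.3, -1.5, -0.9]
grip_width: 0.0145
gripper_force: 0.0
```

Run:
```python
from h import *
np.set_printoptions(precision=3,suppress=True)
where(); go(24,5,7.5)
```

```text
t 10.2833 tray [  25.265 -305.507] z 10.611118375297014 toolx in tray [-0.001  1.   ] width 14.45354832441943 F [ 1.259 -1.464 -0.927]
shift cm [31.051 -0.104  0.309]
```

>>> jog_arm(plan="0 0 0 0.5 -0.15 0.1 213;0 0 0 0.6 0 0 213;0 0 0 0.5 0 0 213;0 0 0 0.5 0 0 213;0 0 0 0.4 0 0 213;0 0 0 0.4 0 0 213;0 0 0 0.5 0 0 213;0 0 0 0.7 0 0 213;0 0 0 0.8 0 0 213;0 0 0 0.9 0 0 213")

```text
time_s: 11.12
position: [0.5394, -0.0041, 0.0094]
tool_rot: [[0.213, 0.977, 0.0], [0.977, -0.213, -0.0], [-0.0, 0.0, -1.0]]
ft_force: [-0.3, -0.6, -0.3]
grip_width: 0.0138
gripper_force: 0.2
```

>>> jog_arm(plan="0 0 0 0.9 0 0 213;0 0 0 0.9 0 0 213;0 0 0 0.9 0 0 213;0 0 0 0.9 0 0 213;0 0 0 0.9 0 0 213;0 0 0 0.9 0 0 213;0 0 0 0.9 0 0 213;0 0 0 0.9 0 0 213;0 0 0 0.9 0 0 213;0 0 0 0.8 0 0 213")

```text
time_s: 11.95
position: [0.5584, 0.0831, 0.0093]
tool_rot: [[0.213, 0.977, -0.0], [0.977, -0.213, 0.0], [0.0, -0.0, -1.0]]
ft_force: [-0.5, 0.1, 0.5]
grip_width: 0.014
gripper_force: 0.2
```

Run:
```python
from h import *
np.set_printoptions(precision=3,suppress=True)
where(); go(24,5,9);save(look(),"w4.png")
```

```text
t 11.95 tray [  23.407 -157.538] z 9.319678844899475 toolx in tray [-0.001  1.   ] width 14.01941774952453 F [-0.548  0.122  0.544]
shift cm [16.254  0.073  0.033]
black_bush 0.94 [283. 223.] [  24.399 -132.623]
```

View pics/w4.png

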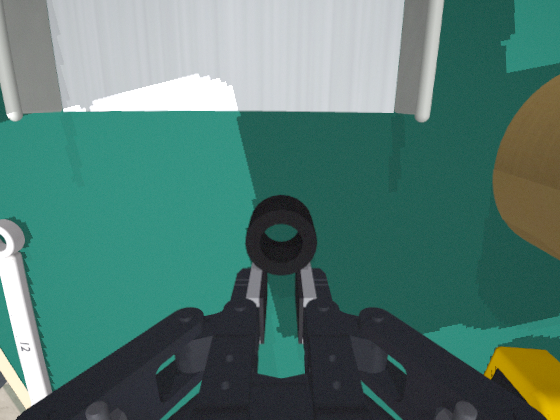

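The bush at (281,235) is cradled by the fingertips and lined up with the mouth, so I'll push on 16 cm.

>>> jog_arm(plan="0 0 0 0.8 0 0 213;0 0 0 0.9 0 0 213;0 0 0 0.9 0 0 213;0 0 0 0.9 0 0 213;0 0 0 0.9 0 0 213;0 0 0 0.9 0 0 213;0 0 0 0.9 0 0 213;0 0 0 0.9 0 0 213;0 0 0 0.9 0 0 213;0 0 0 0.9 0 0 213")

```text
time_s: 12.98
position: [0.5773, 0.17, 0.0093]
tool_rot: [[0.213, 0.977, -0.0], [0.977, -0.213, -0.0], [-0.0, -0.0, -1.0]]
ft_force: [0.3, 0.1, -0.2]
grip_width: 0.0139
gripper_force: 0.1
```

>>> jog_arm(plan="0 0 0 0.9 0 0 213;0 0 0 0.9 0 0 213;0 0 0 0.9 0 0 213;0 0 0 0.9 0 0 213;0 0 0 0.9 0 0 213;0 0 0 0.9 0 0 213;0 0 0 0.7 0 0 213;0 0 0 0.5 0 0 213;0 0 0 0.2 0 0 213;0 0 0 0 0 0 213")

```text
time_s: 13.82
position: [0.5917, 0.2359, 0.0093]
tool_rot: [[0.212, 0.977, 0.0], [0.977, -0.212, 0.0], [0.0, 0.0, -1.0]]
ft_force: [0.4, -0.1, -0.2]
grip_width: 0.0138
gripper_force: 0.0
```

>>> jog_arm(plan="0 0 0 -1 0 0 213;0 0 0 -1 0 0 213;0 0 0 0 0 -2 213;0 0 0 0 0 -3 213;0 0 0 0 0 -3 213;0 0 0 -3 0 -2 213;0 0 0 -3.5 -0.5 0 213;0 0 0 -3.5 -0.5 0 213;0 0 0 -3.5 -0.5 0 213;0 0 0 -3.5 -0.5 0 213")

```text
time_s: 14.65
position: [0.5302, 0.0517, 0.1095]
tool_rot: [[0.214, 0.977, 0.0], [0.977, -0.214, -0.0], [-0.0, 0.0, -1.0]]
ft_force: [1.6, 0.4, -1.0]
grip_width: 0.0141
gripper_force: 0.0
```

>>> jog_arm(plan="0 0 0 -3.5 -0.5 0 213;0 0 0 -3.5 -0.5 0 213;0 0 0 -3.5 -0.5 0 213;0 0 0 -3.5 -0.5 0 213;0 0 0 -3 -0.5 0 213;0 0 0 -2 -0.5 0 213;0 0 0 -1 0 0 213;0 0 0 0 0 0 213")

```text
time_s: 15.32
position: [0.459, -0.1369, 0.1095]
tool_rot: [[0.216, 0.976, 0.0], [0.976, -0.216, -0.0], [-0.0, 0.0, -1.0]]
ft_force: [-0.4, -0.1, 0.4]
grip_width: 0.0143
gripper_force: 0.0
```

Run:
```python
from h import *
np.set_printoptions(precision=3,suppress=True)
where(); go(-28,-377,50);look();look("top")
```

```text
t 15.3167 tray [ -26.747 -393.746] z 109.46601291970451 toolx in tray [0.003 1.   ] width 14.28200267660511 F [-0.405 -0.073  0.442]
shift cm [ 1.676 -0.132  5.946]
black_bush 0.84 [253. 256.] [ -50.647 -437.394]
brass_nut 0.98 [280. 130.] [ -27.337 -331.706]
grey_nut 0.56 [210. 241.] [-32.177  36.267]
black_bush 0.49 [218. 218.] [31.618 28.014]
brass_nut 0.55 [346. 266.] [ -23.608 -335.827]
```

>>> jog_arm(plan="0 0 0 1 -0.1 0 213;0 0 0 0.6 0 0 213;0 0 0 0 0 1.5 213;0 0 0 0 0 1.5 213;0 0 0 0 0 1.5 213;0 0 0 0 0 1 213;0 0 0 0 0 0 213;0 0 0 0 0 0 213")

```text
time_s: 16.38
position: [0.4622, -0.1184, 0.0543]
tool_rot: [[0.212, 0.977, -0.001], [0.977, -0.212, 0.0], [0.0, -0.001, -1.0]]
ft_force: [-0.8, -1.3, 0.1]
grip_width: 0.0141
gripper_force: 0.0
```

Run:
```python
from h import *
np.set_printoptions(precision=3,suppress=True)
where(); go(-28,-377,7.5);look()
```

```text
t 16.3833 tray [ -27.515 -374.945] z 54.283666319731985 toolx in tray [-0.001  1.   ] width 14.051858056966756 F [-0.767 -1.286  0.064]
shift cm [-0.207 -0.045  4.678]
brass_nut 0.56 [280. 168.] [ -27.685 -331.204]
```

>>> jog_arm(plan="0 0 0 -0.1 0 0.9 213;0 0 0 0 0 1 213;0 0 0 0 0 1 213;0 0 0 0 0 0.8 213;0 0 0 0 0 0.5 213;0 0 0 0 0 0.3 213;0 0 0 0 0 0.1 213;0 0 0 0 0 0 213;0 0 0 0 0 0 213")

```text
time_s: 17.33
position: [0.4622, -0.1201, 0.0086]
tool_rot: [[0.213, 0.977, 0.001], [0.977, -0.213, -0.0], [-0.0, 0.001, -1.0]]
ft_force: [-0.4, 0.3, -0.2]
grip_width: 0.0137
gripper_force: 0.0
```

Run:
```python
from h import *
np.set_printoptions(precision=3,suppress=True)
where(); go(-28,-40,7.5)
```

```text
t 17.3333 tray [ -27.2   -376.616] z 8.586013342143765 toolx in tray [-0.001  1.   ] width 13.665358825559135 F [-0.396  0.26  -0.249]
shift cm [33.662 -0.056  0.102]
```

>>> jog_arm(plan="0 0 0 0.4 0 0 213;0 0 0 0.5 0 0 213;0 0 0 0.5 0 0 213;0 0 0 0.4 0 0 213;0 0 0 0.4 0 0 213;0 0 0 0.5 0 0 213;0 0 0 0.7 0 0 213;0 0 0 0.8 0 0 213;0 0 0 0.9 0 0 213;0 0 0 0.9 0 0 213")

```text
time_s: 18.17
position: [0.4749, -0.0604, 0.0083]
tool_rot: [[0.213, 0.977, -0.0], [0.977, -0.213, 0.0], [0.0, -0.0, -1.0]]
ft_force: [-0.6, 0.1, -0.7]
grip_width: 0.0141
gripper_force: 0.1
```

>>> jog_arm(plan="0 0 0 0.9 0 0 213;0 0 0 0.9 0 0 213;0 0 0 0.9 0 0 213;0 0 0 0.9 0 0 213;0 0 0 0.9 0 0 213;0 0 0 0.9 0 0 213;0 0 0 0.9 0 0 213;0 0 0 0.9 0 0 213;0 0 0 0.9 0 0 213;0 0 0 0.9 0 0 213")

```text
time_s: 19.0
position: [0.4941, 0.0274, 0.0083]
tool_rot: [[0.213, 0.977, -0.0], [0.977, -0.213, -0.0], [-0.0, -0.0, -1.0]]
ft_force: [0.4, 0.3, 0.7]
grip_width: 0.0138
gripper_force: 0.1
```

>>> jog_arm(plan="0 0 0 0.9 0 0 213;0 0 0 0.9 0 0 213;0 0 0 0.9 0 0 213;0 0 0 0.9 0 0 213;0 0 0 0.9 0 0 213;0 0 0 0.9 0 0 213;0 0 0 0.9 0 0 213;0 0 0 0.9 0 0 213;0 0 0 0.9 0 0 213;0 0 0 0.7 0 0 213")

```text
time_s: 19.83
position: [0.5128, 0.1136, 0.0083]
tool_rot: [[0.213, 0.977, 0.0], [0.977, -0.213, 0.0], [0.0, 0.0, -1.0]]
ft_force: [-1.0, -1.1, -0.1]
grip_width: 0.0142
gripper_force: 0.2
```

Run:
```python
from h import *
np.set_printoptions(precision=3,suppress=True)
where(); go(-28,-40,7.5);save(look(),"w5.png")
```

```text
t 19.8333 tray [ -27.606 -137.524] z 8.327056993086464 toolx in tray [-0.001  1.   ] width 14.214251930301701 F [-0.973 -1.128 -0.127]
shift cm [ 9.752 -0.031  0.083]
brass_nut 0.81 [280. 231.] [ -28.017 -116.428]
```

View pics/w5.png

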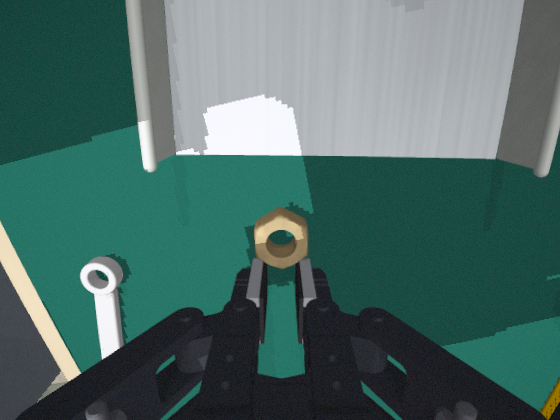

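The brass nut at (281,237) is centred before the fingertips. I'll push it the last 9.5 cm, then back off and lift.

>>> jog_arm(plan="0 0 0 0.8 0 0 213;0 0 0 0.9 0 0 213;0 0 0 0.9 0 0 213;0 0 0 0.9 0 0 213;0 0 0 0.9 0 0 213;0 0 0 0.9 0 0 213;0 0 0 0.9 0 0 213;0 0 0 0.9 0 0 213;0 0 0 0.9 0 0 213;0 0 0 0.6 0 0 213")

```text
time_s: 20.87
position: [0.5311, 0.1977, 0.0083]
tool_rot: [[0.212, 0.977, 0.0], [0.977, -0.212, 0.0], [0.0, 0.0, -1.0]]
ft_force: [-0.6, 0.3, 0.3]
grip_width: 0.0146
gripper_force: 0.1
```

>>> jog_arm(plan="0 0 0 0.4 0 0 213;0 0 0 0.2 0 0 213;0 0 0 0 0 0 213;0 0 0 -1 0 0 213;0 0 0 -1 0 0 213;0 0 0 0 0 -2 213;0 0 0 0 0 -3 213;0 0 0 -3 0 -3 213;0 0 0 -3.5 0 -3 213;0 0 0 -3.5 0 -3 213")

```text
time_s: 21.7
position: [0.5072, 0.0903, 0.1432]
tool_rot: [[0.213, 0.977, -0.0], [0.977, -0.213, -0.0], [-0.0, -0.0, -1.0]]
ft_force: [-0.3, 0.1, -0.0]
grip_width: 0.0143
gripper_force: 0.0
```

>>> jog_arm(plan="0 0 0 -3.5 0 0 213;0 0 0 -2 0 0 213;0 0 0 -1 0 0 213;0 0 0 0 0 0 213;0 0 0 0 0 0 213;0 0 0 0 0 0 213")

```text
time_s: 22.2
position: [0.4944, 0.0295, 0.1417]
tool_rot: [[0.212, 0.977, -0.001], [0.977, -0.212, 0.0], [0.0, -0.001, -1.0]]
ft_force: [0.2, 0.4, 0.1]
grip_width: 0.0141
gripper_force: 0.0
```

Run:
```python
from h import *
np.set_printoptions(precision=3,suppress=True)
where(); save(look(),"w6.png",s=1.2);look("top")
```

```text
t 22.2 tray [ -27.674 -223.602] z 141.7185782011873 toolx in tray [-0.001  1.   ] width 14.096444594806 F [0.245 0.442 0.128]
black_bush 0.42 [261. 377.] [ -50.769 -437.939]
black_bush 0.32 [516.  58.] [ 168.713 -102.595]
brass_nut 0.41 [479. 227.] [ 164.661 -253.888]
grey_nut 0.5 [210. 244.] [-39.226  34.446]
grey_nut 0.28 [279. 216.] [  72.374 -132.512]
black_bush 0.68 [219. 218.] [33.653 24.849]
black_bush 0.66 [383. 282.] [ -43.543 -439.027]
brass_nut 0.44 [235. 246.] [-31.103 -32.889]
```

View pics/w6.png

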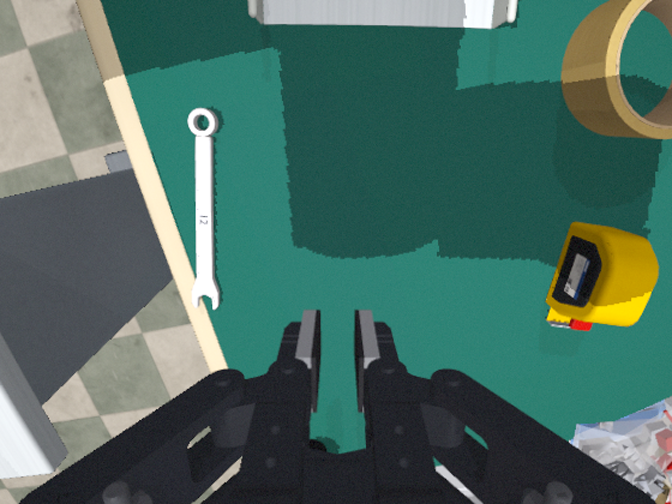

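The lane is clear and the spanner, tape roll and tape measure are where they were. One last look from above.

Run:
```python
from h import *
save(imaging.get_image("top"),"end.png",(170,170,410,310),3.3)
```

```text
(no output)
```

View pics/end.png

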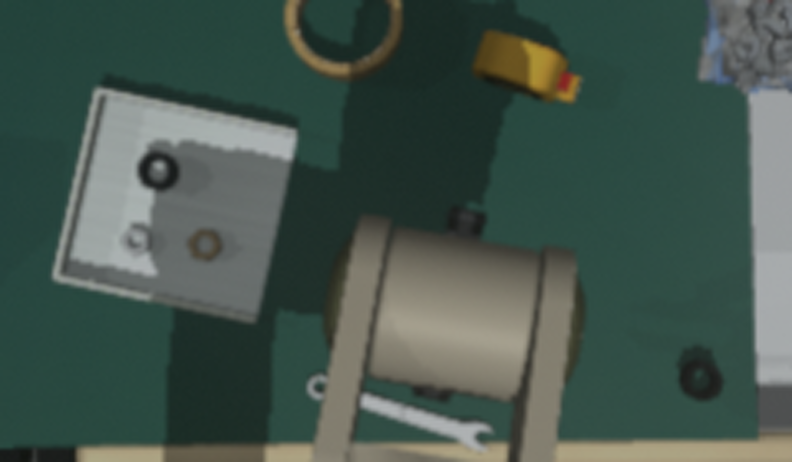

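All three parts are well inside the tray: the bush at (159,170), the grey nut at (137,238) and the brass nut at (204,243). The look-alike bush is still at (700,378).

```bash
python3 -c "
from rig import job
print(job.close_job())"
```

```text
the job is handed in; nothing more can be done
None
```

I swept the brass nut, the grey nut and the black bush wholly into the tray, left the spanner, tape roll, tape measure and look-alike bush where they were, and handed the job in at about 22 s of the 67 s allowed.

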